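# Clear a pile of chuck jaws from the shelf into their nests

## Robot

A 6-joint arm with a two-finger parallel gripper is mounted at the origin on the work surface. World frame = base frame: x ahead of the robot, y to its left, z up, the work surface at z = 0. Lengths are in mm, angles in rad, forces in N, time in s.
With the tool pointing down it reaches from about 275 to 750 mm from the base axis. Payload 10.2 kg.
Tool frame: the origin (TCP) lies between the finger pads; the fingertips stand 17 mm ahead of it and the grasp point (between the pads) lies 2 mm behind it (tips_ahead is the distance from the TCP to the fingertips, in mm); z points along the fingers, y is the line along which they close (so a half turn about z gives the same grasp; the last joint's range is limited). The gripper opens to 85 mm and grips with 20 to 120 N. Pads are 22 mm wide; open, the fingers measure 114 mm over their backs; the gripper's body (76 mm by 85 mm) begins 54 mm behind the grasp point. The pads swing forward as they close: fully open they stand 13 mm farther back than shut.
Start: joints at [0.989, 0.313, 1.498, -0, 1.331, -0.223], TCP at [184.367, 491.569, 248.294] pointing down, gripper open.
Joint ranges: [-2.94, 2.94], [-0.97, 2.17], [0.19, 2.56], [-1.23, 4.37], [0.02, 3.11], [-2.88, 2.88]. Speed limits (rad/s): [2.39, 2.39, 3.01, 3.14, 3.14, 3.14].

## Interface

Orientations are given as a unit quaternion [w, x, y, z].
In Python, from rig import sense, capture, finish_job, boxes_of, tips_ahead gives the robot as it stands.
- The arm moves only by the tool drive_tool, never from a script. Its argument "commands" is text: rows parted by semicolons, each of 7 numbers parted by spaces: the shift along the world's x, y, z in units of 0.1 m (1.0 is 0.1 m), then the turn, a rotation vector about the world's x, y, z in units of pi/4 rad (1.0 is pi/4 rad), then the opening in per cent of the stroke, from 0 (shut) to 100 (fully open). A call has 1 to 20 rows; each row shifts and turns the commanded pose from where the row before left it; what a row does not reach is not made up. A row lasts 1/12 s, in which the tool goes at most 41.7 mm and 7.16 degrees, less where a joint would pass 70% of its speed; a pose out of reach is approached as far as the arm can. A call with a number of a shift or a turn outside -1 to 1 is refused whole. A call with a gripper value outside its range is refused whole. The fingers move at their own pace and stop on an object; "force" is the grip in N (left out, the last holds). Time passes only in rows, so rows that do not move let the fingers close. It gives the time, the measured TCP pose, the force, the opening and the grip force at its end, in the units of the state.
- sense(): the state, without advancing time (a new reading comes with each control period).
- capture(name): name is "scene" or "side" or "wrist"; returns a dict with "pixels" (480x640x3 uint8, blue, green, red), "fov_y" (degrees; the focal length in pixels is half the picture's height over the tangent of half this angle, whatever the lens; pixels are square), "cx", "cy" (the principal point, pixels), "position" and "attitude" of the camera in the world; the wrist camera has in their place "tool_from_camera" (4x4, takes a point from camera to tool coordinates, whose origin is the TCP and whose axes are the flange's). Camera axes: x right, y down, z forward; pixel columns grow to the right and rows downward; lengths in mm; the calibration is good to about 2 mm. A picture is of the moment at which its call begins: read the wrist's pose just before it. There is no depth.
- finish_job(): hands the job in; it is judged then, once.
Trained networks look in a picture, given as the dict that the camera call returned (one of the last four; its "shot" number tells which), for a name from the list of things; names that differ only in an ending like _2 or _b are one class to them, and where a whole thing is asked for, a point or a joint stands for the part that bears it (a point fixed in the world has none). Each returns a list of dicts, best first, with "confidence" (0 to 1); they miss things now and then, are a little off and sometimes report something else, mostly with a low value. They report only what shows in the picture. A call takes as long as a camera call.
- boxes_of(picture, name): "position" ([column, row] in pixels, amid what is visible of it).
The state is a dict: "time_s": time; "joints": joint angles; "dq": joint speeds; "tau": joint torques, N m; "eef_pos": TCP position; "ee_rot": TCP orientation; "force": force on the tool from outside, world axes, zero at the start; "wrist_torque": the same for the moment, N m; "grip_width": opening from 0.0 (shut) to 1.0 (fully open); "grip_force": force on a finger pad.
Only numpy, scipy, OpenCV 4.12 (cv2) and the standard library are available. Lean on these libraries where they do the work, as an engineer would, in place of code of your own. Each camera call takes 0.05 s, during which the arm holds its last target. There are 200 camera calls.

## Task

Take the pile of lathe chuck jaws on the low shelf apart and put all four jaws away, the one lying by itself included: each flat in the plywood nest that is cut to its own size and outline. Lift each jaw up clear of the shelf's front rail before bringing it forward, set it down rather than drop it, and leave the grinding wheel where it lies.

Things in the scene. Friction and masses are not known exactly. Their poses are not given: they have to be found in the camera images.
- jaw_small: Smallest jaw, top of the pile: steel 3-step jaw on its side, 20 mm thick, 0.2 kg, teeth along -y. Origin: underside, where the tall step ends, mid-height of that step. Outline (mm): x -17..0, y -17..17 (tall); x 0..17, y to 8; x 17..34, y to -1. Grasp from above across y on the tall step (34 mm), 4 mm to -x of the origin, tips 9 mm over the underside. Centre of mass at x +4.
- jaw_large: Largest jaw, middle of the pile: steel 3-step jaw on its side, 28 mm thick, 0.8 kg, teeth along -y. Origin: underside, where the tall step ends, mid-height of that step. Outline (mm): x -30..0, y -30..30 (tall); x 0..30, y to 12; x 30..60, y to -5. Grasp from above across y on the tall step (60 mm), 4 mm to -x of the origin, tips 9 mm over the underside. Centre of mass at x +7.
- jaw_soft: Soft jaw blank, bottom of the pile, lying on the shelf: a plain rectangular light metal block 105 mm (x) x 60 mm (y) x 30 mm thick (z), 0.51 kg, a small keyway notch in its -y side. Origin: centre of its underside. Grasp from above across y (60 mm), fingertips 9 mm over the underside. It may lie in its nest either way round.
- jaw_medium: Middle-sized jaw, alone on the shelf: steel 3-step jaw on its side, 24 mm thick, 0.43 kg, teeth along -y. Origin: underside, where the tall step ends, mid-height of that step. Outline (mm): x -23..0, y -23..23 (tall); x 0..23, y to 10; x 23..46, y to -3. Grasp from above across y on the tall step (46 mm), 4 mm to -x of the origin, tips 9 mm over the underside. Centre of mass at x +5.
- nest_small: Fixed plywood nest for the smallest stepped jaw: dark base 9 mm thick, on it a light layer 6 mm thick (top 15 mm above the bench) cut out to its stepped outline with 6 mm to spare all round. Outer edges (mm): x -35..52, y +-35. Origin: on the bench, where the jaw's origin belongs in plan; axes as the jaw's when in place, its underside then 9 mm above this origin.
- nest_large: Fixed plywood nest for the largest stepped jaw: dark base 9 mm thick, on it a light layer 6 mm thick (top 15 mm above the bench) cut out to its stepped outline with 6 mm to spare all round. Outer edges (mm): x -48..78, y +-48. Origin: on the bench, where the jaw's origin belongs in plan; axes as the jaw's when in place, its underside then 9 mm above this origin.
- nest_soft: Fixed plywood nest for the rectangular soft jaw: dark base 9 mm thick, on it a light layer 6 mm thick (top 15 mm above the bench) cut out to a rectangle with 6 mm to spare all round. Outer edges (mm): x -70.5..70.5, y +-48. Origin: on the bench, where the jaw's origin belongs in plan; axes as the jaw's when in place, its underside then 9 mm above this origin.
- nest_medium: Fixed plywood nest for the middle-sized stepped jaw: dark base 9 mm thick, on it a light layer 6 mm thick (top 15 mm above the bench) cut out to its stepped outline with 6 mm to spare all round. Outer edges (mm): x -41..64, y +-41. Origin: on the bench, where the jaw's origin belongs in plan; axes as the jaw's when in place, its underside then 9 mm above this origin.
- rail: Front rail of the low shelf (wooden deck): fixed steel bar 680 mm long (y), 4 mm thick, top 24 mm above the deck. Origin: on the deck (50 mm above the bench) under the rail's middle. The deck reaches 160 mm behind it (+x), with a 14 mm upstand at the back, and is open above. The jaws lie near the middle of its depth. A carton (35 mm high) and a tin (40 mm) are fixed at its ends.
- wheel: Grinding wheel, a loose flat ring 94 mm across, 32 mm bore, 22 mm thick, lying on the shelf beside the jaws; brittle, to be left alone. Origin: centre of its underside.

How it is judged:
By the outcome, as a careful person would: the job done as asked, in the order asked, and still so for the second after the job is handed in, with the robot touching nothing.
It also fails if it takes over 106 s, if anything falls off the work surface, if the arm or the gripper's body presses on something with over 40 N, if the wrist force passes 120 N, or if a joint passes its speed limit or range.

## Working session

There is one attempt and no reset: what is moved stays moved. The work goes in short steps, Python scripts to look and compute and a tool call to move; the robot and the scene stay as the last step left them, time stands still between calls to the robot, and variables do not carry over. Pictures are saved under pics/ and viewed, at most 14 in all, crops included, and the job is handed in when it is done.

Besides the shell and the picture viewer there is one more tool, called after ">>>" by a JSON object that holds its "api" and its "payload", one argument or row to a line. drive_tool: Moves the arm, as the interface text tells. Shifts and turns lie within -1 to 1; 1 stands for 0.1 m of shift or pi/4 rad of turn. Its arguments: {"type":"object","properties":{"commands":{"type":"string"},"force":{"type":"number"}},"required":["commands"]}

```bash
ls; mkdir -p pics; python3 - <<'E'
from rig import *
import cv2
s=sense();print({k:s[k] for k in('time_s','eef_pos','ee_rot','grip_width')},tips_ahead)
for n in('scene','side'):
    p=capture(n);cv2.imwrite(f'pics/{n}0.png',p['pixels']);print(n,p['fov_y'],p['cx'],p['cy'],p['position'],p['attitude'],p.keys())
    for k in['jaw_small','jaw_large','jaw_soft','jaw_medium','nest_small','nest_large','nest_soft','nest_medium','rail','wheel']:
        print(k,[(b['position'],round(b['confidence'],2)) for b in boxes_of(p,k)[:3]])
p=capture('wrist');print(p['tool_from_camera'],p['fov_y'])
E
```

```text
pics
{'time_s': 0.0, 'eef_pos': array([184.22298277, 491.36166786, 247.73114204]), 'ee_rot': array([-2.51864376e-04,  1.78414938e-01,  9.83955125e-01, -5.98774197e-04]), 'grip_width': 1.002577205517653} 17.0
scene 52.579915264457576 321.4014614217668 241.6184016335948 [1133.57849948  140.59427555  806.27276525] [-0.21906161  0.58503195  0.73417508 -0.26596349] dict_keys(['pixels', 'fov_y', 'cx', 'cy', 'position', 'attitude', 'shot'])
jaw_small [([196.9, 252.1], 0.97)]
jaw_large [([201.8, 269.0], 0.69)]
jaw_soft [([216.6, 296.8], 0.77)]
jaw_medium [([413.2, 315.9], 0.79)]
nest_small []
nest_large [([278.2, 230.4], 0.83), ([213.0, 294.6], 0.61)]
nest_soft [([369.0, 239.9], 0.66)]
nest_medium [([187.2, 214.2], 0.68)]
rail [([335.6, 263.4], 0.95)]
wheel [([300.7, 299.6], 0.66)]
side 52.86470730812756 316.56460642495284 238.38175976477865 [ 253.532718   -840.69464011  684.12278566] [-0.46481394  0.86970392 -0.14689565  0.07736124] dict_keys(['pixels', 'fov_y', 'cx', 'cy', 'position', 'attitude', 'shot'])
jaw_small [([397.0, 269.1], 0.86)]
jaw_large [([398.1, 283.2], 0.79), ([343.4, 275.4], 0.67), ([360.0, 236.7], 0.42)]
jaw_soft [([390.1, 294.9], 0.9)]
jaw_medium [([328.0, 199.9], 0.62), ([250.8, 202.6], 0.6), ([390.4, 296.4], 0.4)]
nest_small [([247.8, 204.0], 0.84)]
nest_large [([292.9, 305.4], 0.81), ([250.1, 201.6], 0.71)]
nest_soft [([260.1, 252.2], 0.91), ([332.5, 379.8], 0.52)]
nest_medium [([333.0, 381.4], 0.66)]
rail [([349.4, 276.8], 0.62)]
wheel [([361.7, 237.3], 0.57)]
[[ 5.03242364e-04 -9.54517669e-01 -2.98153930e-01  7.71313752e+01]
 [ 9.99999131e-01  1.16983651e-04  1.31334497e-03  1.34491499e+00]
 [-1.21873185e-03 -2.98154332e-01  9.54516898e-01 -1.25232314e+02]
 [ 0.00000000e+00  0.00000000e+00  0.00000000e+00  1.00000000e+00]] 70.06586678943646
```

View pics/scene0.png

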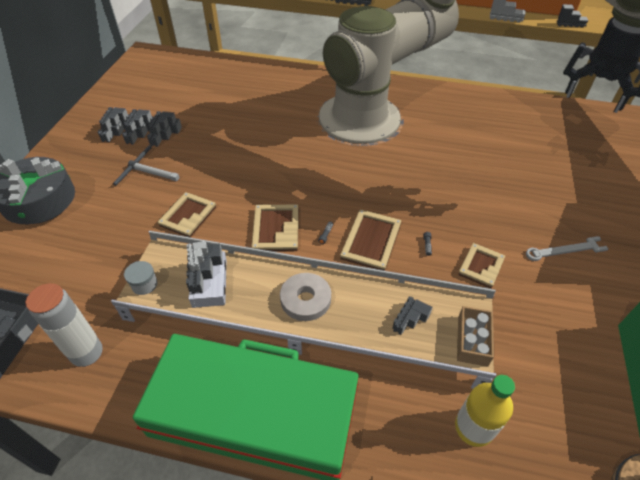

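View pics/side0.png

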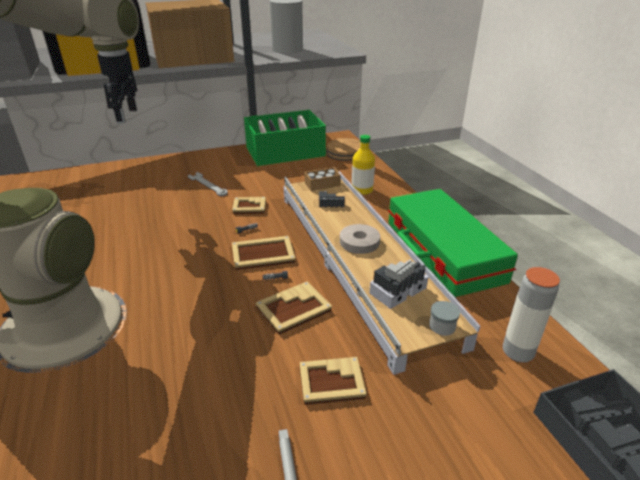

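The scene view (camera facing the robot) shows the nests from left to right: medium (187,214), large (276,227), soft (371,239) and small (482,264). The pile is at (207,275), the wheel at (305,296) and the lone jaw at (411,315). The side view agrees with this.

```bash
cat > h.py <<'E'
import numpy as np, cv2
from rig import *
from scipy.spatial.transform import Rotation as R
def rot(q): return R.from_quat(np.roll(q,-1)).as_matrix()
def cam(name):
    s=sense(); p=capture(name)
    if name=='wrist':
        T=np.eye(4);T[:3,:3]=rot(s['ee_rot']);T[:3,3]=s['eef_pos'];T=T@np.array(p['tool_from_camera'])
        M,c=T[:3,:3],T[:3,3]
    else: M,c=rot(p['attitude']),np.array(p['position'])
    f=240/np.tan(np.radians(p['fov_y']/2))
    p.update(M=M,c=c,f=f); return p
def ray(p,z,px):
    px=np.atleast_2d(px).astype(float)
    d=np.c_[(px[:,0]-p['cx'])/p['f'],(px[:,1]-p['cy'])/p['f'],np.ones(len(px))]@p['M'].T
    return p['c'][:2]+d[:,:2]*((z-p['c'][2])/d[:,2])[:,None]
def proj(p,X):
    v=(np.atleast_2d(X)-p['c'])@p['M']
    return np.c_[p['cx']+p['f']*v[:,0]/v[:,2],p['cy']+p['f']*v[:,1]/v[:,2]]
E
python3 - <<'E'
from h import *
np.set_printoptions(precision=0,suppress=True)
L=dict(nm=(15,(187,214),(333,381)),nl=(15,(276,227),(293,306)),ns=(15,(371,239),(263,252)),nsm=(15,(482,264),(249,205)),soft=(80,(217,297),(390,295)),small=(120,(197,252),(397,269)),wheel=(72,(305,296),(360,237)),med=(74,(411,315),(331,200)),tin=(90,(138,268),(446,309)),carton=(85,(477,322),(322,173)),rl=(74,(152,235),(397,352)),rr=(74,(493,293),(286,180)))
a=cam('scene');b=cam('side')
for k,(z,u,v) in L.items(): print(k,ray(a,z,u)[0],ray(b,z,v)[0])
E
```

```text
nm [ 466. -309.] [ 461. -323.]
nl [ 459. -105.] [ 452. -116.]
ns [445. 103.] [440.  92.]
nsm [460. 337.] [457. 325.]
soft [ 700. -140.] [ 617. -217.]
small [ 640. -194.] [ 640. -194.]
wheel [657.  11.] [648.  -3.]
med [655. 202.] [645. 178.]
tin [ 678. -300.] [ 690. -296.]
carton [650. 313.] [668. 312.]
rl [ 586. -320.] [ 566. -348.]
rr [574. 343.] [566. 325.]
```

>>> {"api": "drive_tool", "payload": {
  "commands": "0.25 -0.23 0.04 0 0 0.038 100;0.25 -0.23 0.04 0 0 0.038 100;0.25 -0.23 0.04 0 0 0.038 100;0.25 -0.23 0.04 0 0 0.038 100;0.25 -0.23 0.04 0 0 0.038 100;0.25 -0.23 0.04 0 0 0.038 100;0.25 -0.23 0.04 0 0 0.038 100;0.25 -0.23 0.04 0 0 0.038 100;0.25 -0.23 0.04 0 0 0.038 100;0.25 -0.23 0.04 0 0 0.038 100;0.25 -0.23 0.04 0 0 0.038 100;0.25 -0.23 0.04 0 0 0.038 100;0 0 0 0 0 0 100;0 0 0 0 0 0 100"
}}

```text
time_s: 2.42
eef_pos: [485.2, 214.5, 296.0]
ee_rot: [-0.0, 0.002, 1.0, 0.0]
force: [-0.8, 0.8, -0.2]
grip_width: 1.003
grip_force: 0.0
```

```bash
python3 - <<'E'
from h import *
import pickle
s=sense();print(s['time_s'],s['eef_pos'],s['ee_rot'],s['dq'])
p=cam('wrist');cv2.imwrite('pics/w1.png',p['pixels']);pickle.dump(p,open('w1.pkl','wb'))
E
```

```text
2.4167 [485.17563708 214.50880747 296.01086277] [-2.10896909e-04  1.64177393e-03  9.99998630e-01  7.05959238e-06] [ 0.04878222 -0.0203455   0.02854168  0.00718167 -0.00166677  0.0167402 ]
```

View pics/w1.png

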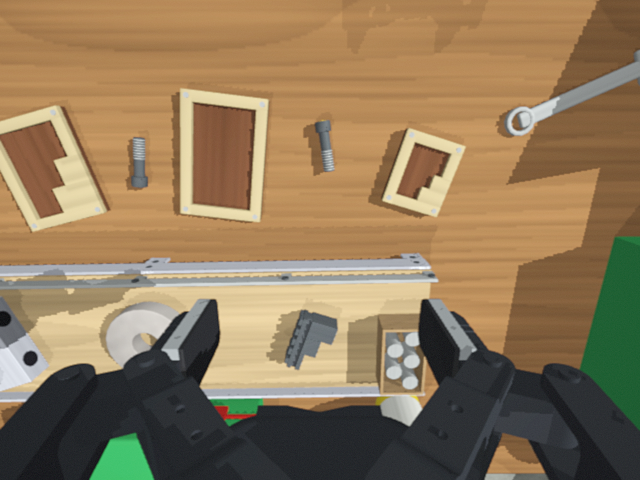

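The wrist view (down is +x, right is +y) shows the soft nest at (223,155), the small nest at (424,172), part of the large nest, the medium jaw at (311,338) with its teeth to the left, and the wheel at (147,335). Next I view the other side.

>>> {"api": "drive_tool", "payload": {
  "commands": "0 -0.35 0 0 0 0 100;0 -0.35 0 0 0 0 100;0 -0.35 0 0 0 0 100;0 -0.35 0 0 0 0 100;0 -0.35 0 0 0 0 100;0 -0.35 0 0 0 0 100;0 -0.35 0 0 0 0 100;0 -0.35 0 0 0 0 100;0 -0.35 0 0 0 0 100;0 -0.35 0 0 0 0 100;0 -0.35 0 0 0 0 100;0 -0.3 0 0 0 0 100;0 0 0 0 0 0 100;0 0 0 0 0 0 100;0 0 0 0 0 0 100"
}}

```text
time_s: 3.72
eef_pos: [484.5, -198.0, 296.3]
ee_rot: [-0.0, -0.0, 1.0, 0.0]
force: [0.1, 0.8, 1.0]
grip_width: 0.996
grip_force: 0.0
```

```bash
python3 - <<'E'
from h import *
import pickle
s=sense();print(s['time_s'],s['eef_pos'],s['ee_rot'],abs(s['dq']).max())
p=cam('wrist');cv2.imwrite('pics/w2.png',p['pixels']);pickle.dump(p,open('w2.pkl','wb'))
E
```

```text
3.7167 [ 484.46281206 -198.04460813  296.30924445] [-1.87326111e-05 -2.70136728e-04  9.99999938e-01  2.23345882e-04] 0.01380194752504191
```

View pics/w2.png

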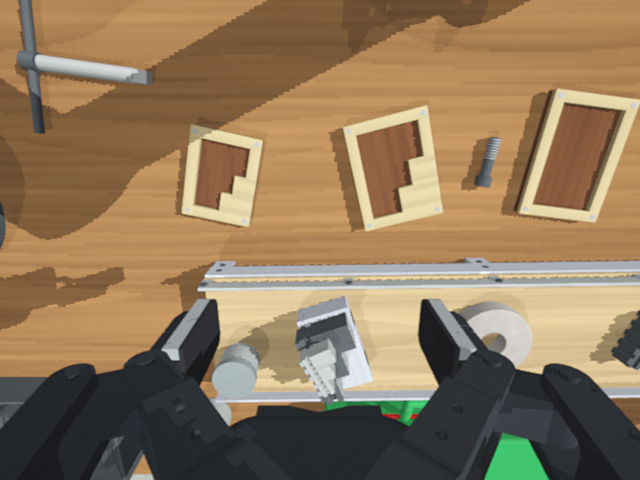

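The second view shows the medium nest at (222,177), the large nest at (394,168) and the pile at (332,350). I'll fit the nest poses and zoom in on the jaws.

```bash
cat >> h.py <<'E'
from scipy.optimize import least_squares
def fit(p,z,model,pix,g,sub=True):
    pix=np.float32(pix)
    if sub:
        im=cv2.cvtColor(p['pixels'],cv2.COLOR_BGR2GRAY)
        q=cv2.cornerSubPix(im,pix.copy().reshape(-1,1,2),(3,3),(-1,-1),(3,30,.01)).reshape(-1,2)
        ok=np.linalg.norm(q-pix,axis=1)<4; pix[ok]=q[ok]
    m=np.float64(model)
    def X(v):
        c,s=np.cos(v[2]),np.sin(v[2]); xy=m@np.array([[c,s],[-s,c]])+v[:2]
        return np.c_[xy,np.full(len(m),z)]
    r=least_squares(lambda v:(proj(p,X(v))-pix).ravel(),g,x_scale=[10,10,.1],loss='soft_l1')
    return r.x,np.abs(r.fun).round(1)
def rect(a,b,h): return [(a,-h),(a,h),(b,h),(b,-h)]
E
python3 - <<'E'
from h import *
import pickle
w1,w2=[pickle.load(open(f'w{i}.pkl','rb')) for i in(1,2)]
np.set_printoptions(precision=2,suppress=True)
for n,p,m,px,g in[('small',w1,rect(-35,52,35),[(408,129),(465,149),(435,216),(383,199)],(460,330,-.4)),
 ('soft',w1,rect(-70.5,70.5,48),[(180,89),(269,99),(260,221),(179,214)],(440,98,0)),
 ('soft2',w2,rect(-70.5,70.5,48),[(557,90),(640,98),(595,221),(520,213)],(440,98,0)),
 ('medium',w2,rect(-41,64,41),[(191,125),(264,140),(249,227),(182,214)],(460,-315,-.2)),
 ('large',w2,rect(-48,78,48),[(343,128),(427,106),(443,211),(366,231)],(455,-110,.3))]:
    for s in(0,1):print(n,*fit(p,15,m,px,g,s))
a=cv2.resize(w2['pixels'][285:410,285:385],None,fx=4,fy=4,interpolation=3)
b=cv2.resize(w1['pixels'][285:410,270:355],None,fx=4,fy=4,interpolation=3)
cv2.imwrite('pics/crop.png',np.hstack([a,b]))
E
```

```text
small [450.34 341.21  -0.31] [0.6 0.8 0.2 1.6 0.1 1.6 1.6 1.6]
small [449.35 341.22  -0.29] [0.4 0.3 0.3 0.2 0.4 0.1 0.3 0.5]
soft [439.9  104.85  -0.12] [0.2 0.5 1.2 0.2 0.2 1.1 1.9 0.6]
soft [439.97 104.34  -0.12] [0.3 2.4 0.7 0.1 0.  0.7 0.4 0.5]
soft2 [438.87 104.44  -0.11] [0.9 1.6 0.4 0.6 0.9 0.4 0.3 0.1]Traceback (most recent call last):
  File "<stdin>", line 10, in <module>
  File "h.py", line 25, in fit
    q=cv2.cornerSubPix(im,pix.copy().reshape(-1,1,2),(3,3),(-1,-1),(3,30,.01)).reshape(-1,2)
      ~~~~~~~~~~~~~~~~^^^^^^^^^^^^^^^^^^^^^^^^^^^^^^^^^^^^^^^^^^^^^^^^^^^^^^^^
cv2.error: OpenCV(4.12.0) /io/opencv/modules/imgproc/src/cornersubpix.cpp:99: error: (-215:Assertion failed) Rect(0, 0, src.cols, src.rows).contains(cT) in function 'cornerSubPix'
```

```bash
python3 - <<'E'
from h import *
import pickle
w1,w2=[pickle.load(open(f'w{i}.pkl','rb')) for i in(1,2)]
np.set_printoptions(precision=2,suppress=True)
for n,p,m,px,g in[
 ('medium',w2,rect(-41,64,41),[(191,125),(264,140),(249,227),(182,214)],(460,-315,-.2)),
 ('large',w2,rect(-48,78,48),[(343,128),(427,106),(443,211),(366,231)],(455,-110,.3))]:
    for s in(0,1):print(n,*fit(p,15,m,px,g,s))
a=cv2.resize(w2['pixels'][285:410,285:385],None,fx=4,fy=4,interpolation=2)
b=cv2.resize(w1['pixels'][285:410,270:355],None,fx=4,fy=4,interpolation=2)
cv2.imwrite('pics/crop.png',np.hstack([a,b]))
E
```

```text
medium [ 450.55 -308.16   -0.21] [0.1 0.3 1.  0.5 0.2 0.1 0.4 0.4]
medium [ 449.82 -308.83   -0.22] [0.3 0.2 0.1 0.1 0.  0.3 0.1 0.5]
large [ 439.44 -110.18    0.25] [0.2 0.3 0.1 0.9 0.2 1.4 0.1 0.3]
large [ 438.55 -111.      0.25] [0.1 0.8 0.  0.3 0.4 0.3 0.7 1.2]
```

View pics/crop.png

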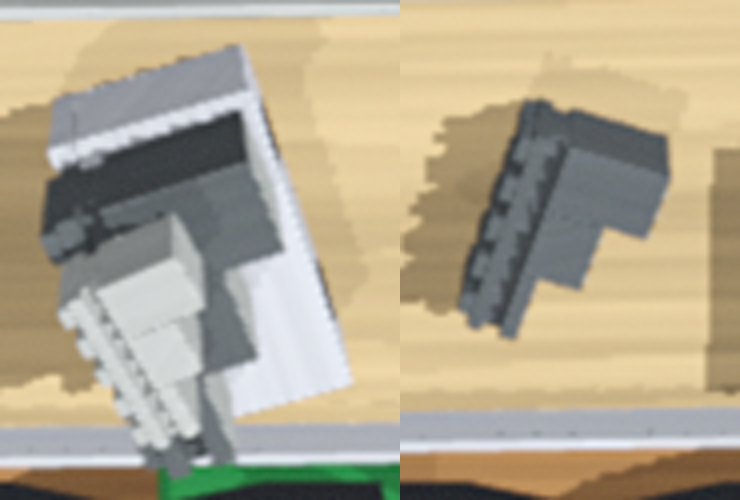

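The crop shows the white soft jaw at the bottom, the dark large jaw on it and the light small jaw on top, all yawed about +0.3. The medium jaw alone is yawed about -0.35. Next I fit their top-face corners.

```bash
cat >> h.py <<'E'
def step(L,t,a,b): # outline: tall length L, half t, step heights a,b
    return [(-L,t),(0,t),(0,a),(L,a),(L,b),(2*L,b),(2*L,-t),(-L,-t)]
def draw(p,im,m,v,z,col,o,k):
    c,s=np.cos(v[2]),np.sin(v[2]); xy=np.float64(m)@np.array([[c,s],[-s,c]])+v[:2]
    q=(proj(p,np.c_[xy,np.full(len(m),z)])-o)*k
    cv2.polylines(im,[np.int32(q.round())],True,col,1)
E
python3 - <<'E'
from h import *
import pickle
w1,w2=[pickle.load(open(f'w{i}.pkl','rb')) for i in(1,2)]
np.set_printoptions(precision=2,suppress=True)
S,Lg,M=step(17,17,8,-1),step(30,30,12,-5),step(23,23,10,-3)
a=cv2.resize(w2['pixels'][285:410,285:385],None,fx=4,fy=4,interpolation=2)
b=cv2.resize(w1['pixels'][285:410,270:355],None,fx=4,fy=4,interpolation=2)
for n,p,im,o,z,h,m,idx,cr,g in[
 ('med',w1,b,(270,285),74,24,M,[0,1,2,3,4,5],[(668,182),(648,238),(603,226),(582,290),(537,277),(515,338)],(650,200,-.3)),
 ('small',w2,a,(285,285),128,20,S,[0,1,2,3,4,5],[(172,262),(206,308),(165,328),(205,370),(165,385),(200,435)],(640,-200,.3)),
 ('large',w2,a,(285,285),108,28,Lg,[0,1,2,3],[(245,160),(283,250),(228,270),(257,357)],(640,-200,.3)),
 ('soft',w2,a,(285,285),80,30,rect(-52.5,52.5,30),[0,1,2],[(50,165),(255,88),(350,385)],(640,-190,.3))]:
    px=np.array(cr,float)-((400,0) if p is w1 else (0,0)); px=px/4+o
    v,e=fit(p,z,np.array(m)[idx],px,g,False);print(n,v,e)
    for zz,c in((z,(0,0,255)),(z-h,(0,255,0))):draw(p,im,m,v,zz,c,o,4)
cv2.imwrite('pics/crop2.png',np.hstack([a,b]))
E
```

```text
med [642.1  209.31  -0.33] [0.9 2.  0.6 0.2 0.2 0.2 0.7 0.  0.2 0.3 0.1 0.4]
small [ 640.5  -193.77    0.48] [0.1 0.7 0.9 0.5 1.4 1.  1.  0.8 1.2 0.4 0.1 0.2]
large [ 639.84 -183.91    0.37] [0.2 0.5 0.3 0.  1.8 0.2 0.4 0.2]
soft [ 656.22 -174.9     0.32] [0.1 3.6 0.6 0.8 0.8 0.4]
```

View pics/crop2.png

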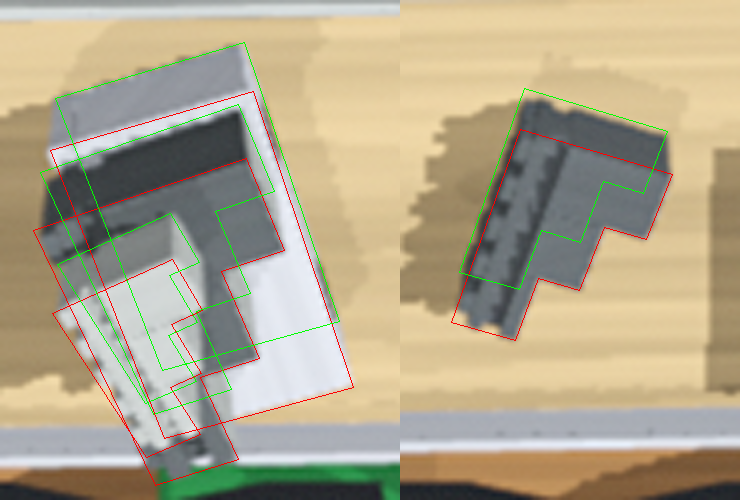

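The overlaid outlines match all four jaws. Next I approach the small jaw with the fingers part closed and check the tips' reach.

>>> {"api": "drive_tool", "payload": {
  "commands": "0.25 0 -0.17 0 0 0.1 62;0.25 0 -0.17 0 0 0.1 62;0.25 0 -0.17 0 0 0.1 62;0.25 0 -0.17 0 0 0.1 62;0.25 0 -0.17 0 0 0.1 62;0.25 0 -0.17 0 0 0.1 62;0 0 0 0 0 0 62;0 0 0 0 0 0 62;0 0 0 0 0 0 62"
}}

```text
time_s: 4.52
eef_pos: [634.4, -198.4, 195.2]
ee_rot: [0.0, -0.233, 0.972, -0.0]
force: [-0.2, 1.2, 0.2]
grip_width: 0.622
grip_force: 0.0
```

```bash
python3 - <<'E'
from h import *
import pickle,rig
s=sense();print(s['time_s'],s['eef_pos'],R.from_quat(np.roll(s['ee_rot'],-1)).as_euler('zyx'),s['joints'],s['grip_width'],rig.tips_ahead)
p=cam('wrist');pickle.dump(p,open('w3.pkl','wb'))
im=p['pixels'].copy()
for m,v,z,c in[(step(17,17,8,-1),(640.5,-193.8,.48),128,(0,0,255)),(step(30,30,12,-5),(640,-184,.37),108,(0,255,0)),(rect(-52.5,52.5,30),(656,-175,.32),80,(255,0,0))]:draw(p,im,m,v,z,c,(0,0),1)
cv2.imwrite('pics/w3.png',im)
E
```

```text
4.5167 [ 634.35996976 -198.35977635  195.20937279] [2.67059814e+00 7.54373945e-04 3.14116700e+00] [-4.78934358e-01  6.65758596e-01  1.09397615e+00 -3.06700026e-05
  1.38099226e+00 -2.52071958e+00] 0.6222768008379675 17.0
```

View pics/w3.png

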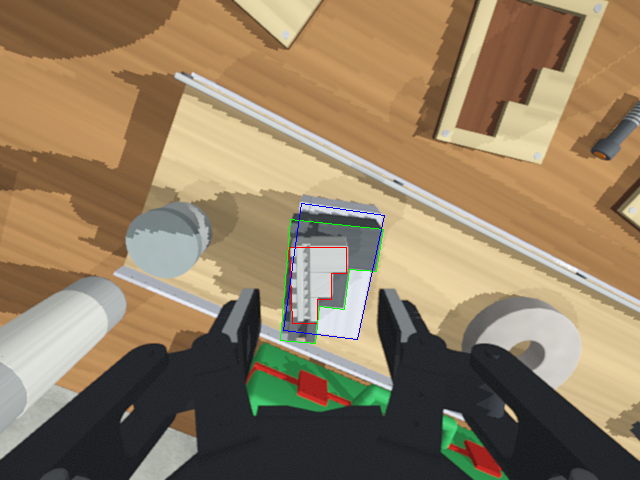

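The outlines still agree. The tip rows (about 300 fully open, about 290 at 62%) show that the 17 mm reach holds when shut, and it is about 13–15 mm at grasp widths. Now I descend and grip.

>>> {"api": "drive_tool", "payload": {
  "commands": "0.03 0.03 -0.2 0 0 0.01 62;0 0 -0.25 0 0 0 62;0 0 -0.18 0 0 0 62;0 0 0 0 0 0 62;0 0 0 0 0 0 62;0 0 0 0 0 0 25;0 0 0 0 0 0 25;0 0 0 0 0 0 25;0 0 0 0 0 0 25;0 0 0 0 0 0 25;0 0 0 0 0 0 25",
  "force": 50
}}

```text
time_s: 5.48
eef_pos: [638.1, -196.9, 134.1]
ee_rot: [0.002, -0.237, 0.972, -0.001]
force: [-1.6, -0.1, 7.4]
grip_width: 0.38
grip_force: 50.3
```

>>> {"api": "drive_tool", "payload": {
  "commands": "0 0 0.3 0 0 0 25;0 0 0.35 0 0 0 25;-0.12 0.337 0 0 0 -0.061 25;-0.12 0.337 0 0 0 -0.061 25;-0.12 0.337 0 0 0 -0.061 25;-0.12 0.337 0 0 0 -0.061 25;-0.12 0.337 0 0 0 -0.061 25;-0.12 0.337 0 0 0 -0.061 25;-0.12 0.337 0 0 0 -0.061 25;-0.12 0.337 0 0 0 -0.061 25;-0.12 0.337 0 0 0 -0.061 25;-0.12 0.337 0 0 0 -0.061 25;-0.12 0.337 0 0 0 -0.061 25;-0.12 0.337 0 0 0 -0.061 25;-0.12 0.337 -0.1 0 0 -0.061 25;-0.12 0.337 -0.2 0 0 -0.061 25;-0.12 0.337 -0.25 0 0 -0.061 25;-0.12 0.337 -0.25 0 0 -0.061 25;0 0 -0.2 0 0 0 25;0 0 0 0 0 0 25"
}}

```text
time_s: 7.15
eef_pos: [444.1, 340.3, 95.6]
ee_rot: [-0.002, 0.142, 0.99, -0.002]
force: [-0.5, 0.2, -2.1]
grip_width: 0.38
grip_force: 50.6
```

>>> {"api": "drive_tool", "payload": {
  "commands": "0 0 0 0 0 0 25"
}}

```text
time_s: 7.23
eef_pos: [446.5, 339.6, 99.0]
ee_rot: [-0.0, 0.143, 0.99, -0.0]
force: [0.9, 0.6, -1.1]
grip_width: 0.378
grip_force: 50.6
```

```bash
python3 - <<'E'
from h import *
s=sense();print(s['eef_pos'],R.from_quat(np.roll(s['ee_rot'],-1)).as_euler('zyx'),s['grip_width'])
p=cam('wrist');im=p['pixels'].copy()
S=step(17,17,8,-1)
draw(p,im,rect(-35,52,35),(449.3,341.2,-.29),15,(0,0,255),(0,0),1)
yaw=R.from_quat(np.roll(s['ee_rot'],-1)).as_euler('zyx')[0]-np.pi
yaw=(yaw+np.pi)%(2*np.pi)-np.pi
v=(*(s['eef_pos'][:2]+3.6*np.array([np.cos(-yaw*0+yaw),np.sin(yaw)])),yaw)
print(v); draw(p,im,S,v,s['eef_pos'][2]-26+20,(0,255,0),(0,0),1)
cv2.imwrite('pics/w4.png',im[100:])
E
```

```text
[446.50981399 339.56589831  99.00631633] [-2.85397535e+00 -3.59654658e-04  3.14122088e+00] 0.3776577713876014
(np.float64(449.9619349673465), np.float64(340.587103864098), np.float64(0.2876173022035937))
```

View pics/w4.png

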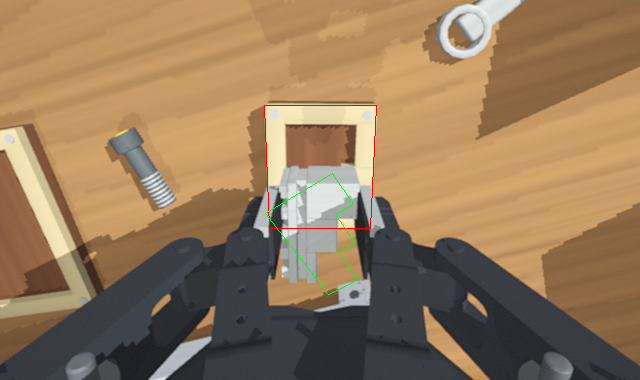

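```bash
python3 - <<'E'
from h import *
s=sense();p=cam('wrist');z=s['eef_pos'][2]-6
c,sn=np.cos(-.2876),np.sin(-.2876);T=s['eef_pos'][:2]
for x,y in[(-17,17),(0,17),(17,8),(34,-1),(34,-17)]:
    for o in(0,3.6,7):
        xy=T+(np.array([x+o,y])@np.array([[c,sn],[-sn,c]]));print(x,y,o,proj(p,[*xy,z]).round(0)-[0,100])
im=cv2.resize(p['pixels'][250:400,240:400],None,fx=4,fy=4,interpolation=2);cv2.imwrite('pics/w5.png',im)
E
```

```text
-17 17 0 [[355. 181.]]
-17 17 3.6 [[355. 189.]]
-17 17 7 [[355. 196.]]
0 17 0 [[354. 217.]]
0 17 3.6 [[354. 224.]]
0 17 7 [[354. 231.]]
17 8 0 [[333. 250.]]
17 8 3.6 [[333. 257.]]
17 8 7 [[333. 264.]]
34 -1 0 [[313. 282.]]
34 -1 3.6 [[313. 288.]]
34 -1 7 [[313. 294.]]
34 -17 0 [[278. 282.]]
34 -17 3.6 [[279. 288.]]
34 -17 7 [[279. 294.]]
```

View pics/w5.png

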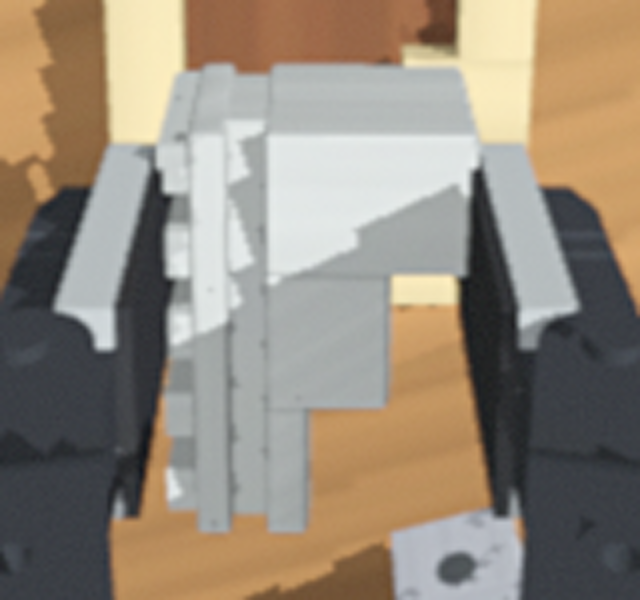

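The jaw's step rows (183, 218, 252, 282) put its origin about 0.8 mm from the TCP along x and about +1 mm in y. I'll correct for that and lower it.

>>> {"api": "drive_tool", "payload": {
  "commands": "0.017 0.009 -0.2 0 0 0 25;0 0 -0.2 0 0 0 25;0 0 -0.15 0 0 0 25;0 0 -0.06 0 0 0 25;0 0 0 0 0 0 25;0 0 0 0 0 0 25"
}}

```text
time_s: 7.83
eef_pos: [449.1, 340.5, 39.0]
ee_rot: [0.001, 0.144, 0.99, 0.001]
force: [-0.4, -0.3, -1.4]
grip_width: 0.376
grip_force: 50.6
```

>>> {"api": "drive_tool", "payload": {
  "commands": "0 0 -0.02 0 0 0 25;0 0 0 0 0 0 25;0 0 0 0 0 0 25"
}}

```text
time_s: 8.08
eef_pos: [448.5, 340.7, 36.3]
ee_rot: [0.0, 0.144, 0.99, 0.0]
force: [0.1, 0.3, -2.2]
grip_width: 0.382
grip_force: 50.6
```

>>> {"api": "drive_tool", "payload": {
  "commands": "0 0 -0.015 0 0 0 25;0 0 0 0 0 0 25;0 0 0 0 0 0 25"
}}

```text
time_s: 8.33
eef_pos: [448.5, 340.8, 35.1]
ee_rot: [0.001, 0.143, 0.99, 0.0]
force: [-2.5, -0.7, 5.9]
grip_width: 0.376
grip_force: 51.5
```

>>> {"api": "drive_tool", "payload": {
  "commands": "0 0 -0.015 0 0 0 25;0 0 0 0 0 0 25;0 0 0 0 0 0 25"
}}

```text
time_s: 8.58
eef_pos: [448.5, 340.9, 35.0]
ee_rot: [0.001, 0.143, 0.99, 0.0]
force: [-7.6, -4.9, 20.2]
grip_width: 0.383
grip_force: 53.2
```

Contact came at z = 35, as predicted for the nest floor. I release and go to the medium jaw, with a glance back at the nest.

>>> {"api": "drive_tool", "payload": {
  "commands": "0 0 0.02 0 0 0 60;0 0 0 0 0 0 60;0 0 0 0 0 0 70;0 0 0 0 0 0 75;0 0 0.2 0 0 0 75;0 0 0.35 0 0 0 75;0 0 0.35 0 0 0 75;0 0 0.35 0 0 0 75;0 0 0.2 0 0 0 75;0 0 0 0 0 0 75"
}}

```text
time_s: 9.42
eef_pos: [449.7, 341.4, 184.2]
ee_rot: [0.003, 0.144, 0.99, 0.002]
force: [0.9, 0.4, 0.5]
grip_width: 0.749
grip_force: 0.0
```

```bash
python3 - <<'E'
from h import *
p=cam('wrist');im=p['pixels'].copy()
draw(p,im,rect(-35,52,35),(449.3,341.2,-.29),15,(0,0,255),(0,0),1)
draw(p,im,step(17,17,8,-1),(449.3,341.2,-.29),29,(0,255,0),(0,0),1)
cv2.imwrite('pics/w6.png',cv2.resize(im[150:390,200:440],None,fx=2,fy=2))
E
```

```text
(no output)
```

View pics/w6.png

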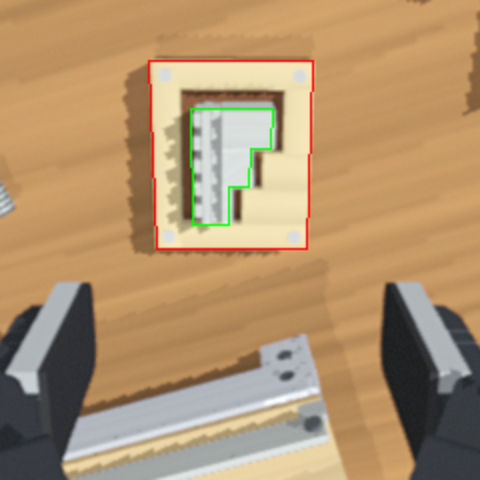

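The small jaw lies flat in its nest, with even gaps all round. Now the medium jaw.

>>> {"api": "drive_tool", "payload": {
  "commands": "0.236 -0.163 0 0 0 -0.006 75;0.236 -0.163 0 0 0 -0.006 75;0.236 -0.163 0 0 0 -0.006 75;0.236 -0.163 0 0 0 -0.006 75;0.236 -0.163 0 0 0 -0.006 75;0.236 -0.163 0 0 0 -0.006 75;0.236 -0.163 -0.1 0 0 -0.006 75;0.236 -0.163 -0.2 0 0 -0.006 75;0 0 -0.2 0 0 0 75;0 0 0 0 0 0 75;0 0 0 0 0 0 75;0 0 0 0 0 0 75"
}}

```text
time_s: 10.47
eef_pos: [636.7, 210.9, 130.1]
ee_rot: [0.0, 0.162, 0.987, 0.0]
force: [-0.8, 0.3, -0.4]
grip_width: 0.751
grip_force: 0.0
```

```bash
cat >> h.py <<'E'
def refine(p,m,v0,z,yaws=(-.06,.061,.02),r=9):
    "match the outline m near pose v0 at height z by image gradient; returns pose"
    im=cv2.GaussianBlur(cv2.cvtColor(p['pixels'],cv2.COLOR_BGR2GRAY),(3,3),0).astype(np.float32)
    gx,gy=cv2.Sobel(im,5,1,0),cv2.Sobel(im,5,0,1)
    m=np.float64(m);best=[]
    t=np.linspace(.08,.92,20)[:,None]
    P=np.vstack([a+(b-a)*t for a,b in zip(m,np.roll(m,-1,0))]);D=np.vstack([np.tile((b-a)/np.linalg.norm(b-a),(20,1)) for a,b in zip(m,np.roll(m,-1,0))])
    w=np.repeat(np.minimum(np.linalg.norm(np.roll(m,-1,0)-m,axis=1),30),20)
    for yw in np.arange(*yaws)+v0[2]:
        c,s=np.cos(yw),np.sin(yw);Q=np.array([[c,s],[-s,c]])
        for dx in np.arange(-r,r+.1,1):
            for dy in np.arange(-r/2,r/2+.1,1):
                X=P@Q+np.array(v0[:2])+np.array([dx,dy])@Q
                u=proj(p,np.c_[X,np.full(len(X),z)]);u2=proj(p,np.c_[X+D@Q,np.full(len(X),z)])
                n=u2-u;n=np.c_[-n[:,1],n[:,0]]/np.linalg.norm(n,axis=1)[:,None]
                mx=u[:,0].astype(np.float32)[None];my=u[:,1].astype(np.float32)[None]
                g=cv2.remap(gx,mx,my,1)[0]*n[:,0]+cv2.remap(gy,mx,my,1)[0]*n[:,1]
                e=np.minimum(np.abs(g.reshape(-1,20).mean(1)),150)@w[::20]/w[::20].sum()
                best.append((e,v0[0]+dx*c-dy*s,v0[1]+dx*s+dy*c,yw))
    best.sort(reverse=True);B=np.array(best[:5]);return B
def tyaw(s): 
    a=-R.from_quat(np.roll(s['ee_rot'],-1)).as_euler('zyx')[0]+np.pi
    return (a+np.pi)%(2*np.pi)-np.pi
E
python3 - <<'E'
from h import *
np.set_printoptions(precision=2,suppress=True)
s=sense();p=cam('wrist');print(s['eef_pos'],tyaw(s))
print(refine(p,step(23,23,10,-3),(642,209.3,-.33),74))
cv2.imwrite('pics/w7.png',p['pixels'])
E
```

```text
[636.67 210.91 130.12] -0.3248954431801536
[[114.62 641.85 208.82  -0.31]
 [114.47 641.84 208.83  -0.33]
 [108.27 642.17 209.77  -0.35]
 [107.97 642.16 209.77  -0.33]
 [107.66 642.8  208.52  -0.31]]
```

>>> {"api": "drive_tool", "payload": {
  "commands": "0.014 -0.006 -0.2 0 0 0 75;0 0 -0.22 0 0 0 75;0 0 -0.15 0 0 0 75;0 0 0 0 0 0 75;0 0 0 0 0 0 75;0 0 0 0 0 0 40;0 0 0 0 0 0 40;0 0 0 0 0 0 40;0 0 0 0 0 0 40;0 0 0 0 0 0 40;0 0 0 0 0 0 40",
  "force": 60
}}

```text
time_s: 11.43
eef_pos: [639.3, 209.9, 75.1]
ee_rot: [0.002, 0.162, 0.987, 0.001]
force: [-1.9, -0.3, 6.9]
grip_width: 0.518
grip_force: 63.5
```

>>> {"api": "drive_tool", "payload": {
  "commands": "0 0 0.3 0 0 0 40;0 0 0.35 0 0 0 40;0 0 0.35 0 0 0 40;-0.119 -0.324 0 0 0 0.0084 40;-0.119 -0.324 0 0 0 0.0084 40;-0.119 -0.324 0 0 0 0.0084 40;-0.119 -0.324 0 0 0 0.0084 40;-0.119 -0.324 0 0 0 0.0084 40;-0.119 -0.324 0 0 0 0.0084 40;-0.119 -0.324 0 0 0 0.0084 40;-0.119 -0.324 0 0 0 0.0084 40;-0.119 -0.324 0 0 0 0.0084 40;-0.119 -0.324 0 0 0 0.0084 40;-0.119 -0.324 0 0 0 0.0084 40;-0.119 -0.324 0 0 0 0.0084 40;-0.119 -0.324 -0.1 0 0 0.0084 40;-0.119 -0.324 -0.2 0 0 0.0084 40;-0.119 -0.324 -0.2 0 0 0.0084 40;-0.119 -0.324 -0.2 0 0 0.0084 40;0 0 -0.1 0 0 0 40"
}}

```text
time_s: 13.1
eef_pos: [445.4, -313.3, 90.8]
ee_rot: [-0.001, 0.112, 0.994, -0.0]
force: [-0.1, 0.2, -4.6]
grip_width: 0.517
grip_force: 64.2
```

>>> {"api": "drive_tool", "payload": {
  "commands": "0 0 0 0 0 0 40;0 0 0 0 0 0 40"
}}

```text
time_s: 13.27
eef_pos: [447.9, -308.4, 92.7]
ee_rot: [-0.0, 0.11, 0.994, 0.0]
force: [0.3, -0.1, -4.8]
grip_width: 0.514
grip_force: 64.2
```

```bash
python3 - <<'E'
from h import *
np.set_printoptions(precision=2,suppress=True)
s=sense();p=cam('wrist');y=tyaw(s);t=s['eef_pos'];print(t,y)
print(refine(p,step(23,23,10,-3),(t[0]+3*np.cos(y),t[1]+3*np.sin(y),y),t[2]-25+24))
print(refine(p,rect(-41,64,41),(449.8,-308.8,-.22),15))
cv2.imwrite('pics/w8.png',p['pixels'])
E
```

```text
[ 447.9  -308.37   92.7 ] -0.22048528635121123
[[  79.02  451.9  -308.71   -0.18]
 [  75.43  451.15 -307.56   -0.22]
 [  74.75  452.13 -307.78   -0.22]
 [  72.83  452.1  -307.75   -0.2 ]
 [  72.41  451.47 -306.61   -0.26]]
[[  74.72  448.71 -309.07   -0.22]
 [  73.46  448.47 -310.02   -0.24]
 [  72.99  448.72 -309.09   -0.2 ]
 [  71.57  448.71 -309.05   -0.24]
 [  65.99  448.5  -310.05   -0.22]]
```

>>> {"api": "drive_tool", "payload": {
  "commands": "-0.02 -0.01 -0.2 0 0 0 40;0 0 -0.2 0 0 0 40;0 0 -0.14 0 0 0 40;0 0 0 0 0 0 40;0 0 0 0 0 0 40;0 0 -0.02 0 0 0 40;0 0 0 0 0 0 40"
}}

```text
time_s: 13.9
eef_pos: [446.6, -309.9, 37.8]
ee_rot: [0.001, 0.11, 0.994, -0.001]
force: [0.0, -0.5, -5.1]
grip_width: 0.519
grip_force: 64.2
```

>>> {"api": "drive_tool", "payload": {
  "commands": "0 0 -0.02 0 0 0 40;0 0 0 0 0 0 40;0 0 0 0 0 0 40"
}}

```text
time_s: 14.15
eef_pos: [446.0, -309.8, 34.8]
ee_rot: [0.0, 0.11, 0.994, -0.0]
force: [-0.8, -0.4, -4.4]
grip_width: 0.517
grip_force: 64.2
```

>>> {"api": "drive_tool", "payload": {
  "commands": "0 0 -0.015 0 0 0 40;0 0 0 0 0 0 40;0 0 0 0 0 0 40"
}}

```text
time_s: 14.4
eef_pos: [446.1, -310.0, 34.1]
ee_rot: [0.0, 0.11, 0.994, -0.0]
force: [-3.2, 3.1, 6.0]
grip_width: 0.522
grip_force: 65.4
```

>>> {"api": "drive_tool", "payload": {
  "commands": "0 0 0 0 0 0 70;0 0 0 0 0 0 70;0 0 0 0 0 0 80;0 0 0 0 0 0 80;0 0 0.2 0 0 0 80;0 0 0.35 0 0 0 85;0 0 0.35 0 0 0 100;0 0 0.35 0 0 0 100;0 0 0.2 0 0 0 100;0 0 0 0 0 0 100;0 0 0 0 0 0 100"
}}

```text
time_s: 15.32
eef_pos: [446.2, -310.0, 178.7]
ee_rot: [0.001, 0.11, 0.994, -0.001]
force: [0.1, 0.0, -0.2]
grip_width: 1.001
grip_force: 0.0
```

```bash
python3 - <<'E'
from h import *
np.set_printoptions(precision=2,suppress=True)
p=cam('wrist');print(refine(p,step(23,23,10,-3),(449.2,-309,-.22),33)[:2])
cv2.imwrite('pics/w9.png',p['pixels'])
E
```

```text
[[ 119.55  451.24 -304.87   -0.24]
 [ 119.49  451.16 -304.83   -0.22]]
```

>>> {"api": "drive_tool", "payload": {
  "commands": "0.237 0.155 0 0 0 0.094 100;0.237 0.155 0 0 0 0.094 100;0.237 0.155 0 0 0 0.094 100;0.237 0.155 0 0 0 0.094 100;0.237 0.155 0 0 0 0.094 100;0.237 0.155 0 0 0 0.094 100;0.237 0.155 0 0 0 0.094 100;0.237 0.155 -0.1 0 0 0.094 100;0 0 0 0 0 0 100;0 0 0 0 0 0 100;0 0 0 0 0 0 100"
}}

```text
time_s: 16.28
eef_pos: [634.9, -185.9, 166.7]
ee_rot: [-0.001, -0.184, 0.983, 0.001]
force: [0.2, -0.5, -0.1]
grip_width: 1.001
grip_force: 0.0
```

```bash
python3 - <<'E'
from h import *
np.set_printoptions(precision=2,suppress=True)
s=sense();p=cam('wrist');print(s['eef_pos'],tyaw(s))
B=refine(p,step(30,30,12,-5),(640,-184,.37),108);print(B)
im=p['pixels'].copy();draw(p,im,step(30,30,12,-5),B[0,1:],108,(0,0,255),(0,0),1)
cv2.imwrite('pics/w10.png',np.hstack([im[150:450,150:490],cv2.imread('pics/w9.png')[150:450,150:490]]))
E
```

```text
[ 634.92 -185.95  166.68] 0.36950737549355717
[[ 120.09  639.82 -183.53    0.37]
 [ 118.2   640.18 -184.47    0.37]
 [ 116.58  638.89 -183.9     0.37]
 [ 115.84  640.19 -184.46    0.39]
 [ 114.96  639.25 -184.83    0.37]]
```

View pics/w10.png

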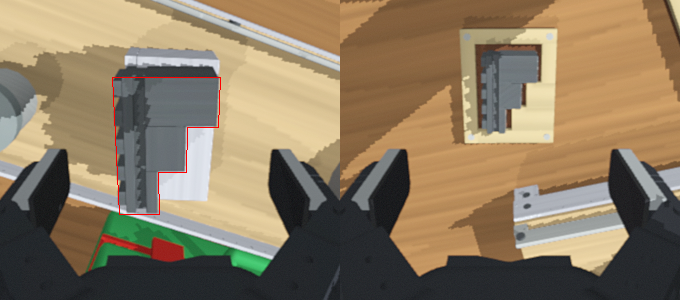

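The medium jaw is seated, and the fit on the large jaw is exact. Now I grip the large jaw.

>>> {"api": "drive_tool", "payload": {
  "commands": "0.013 0.006 -0.2 0 0 0 100;0 0 -0.25 0 0 0 100;0 0 -0.2 0 0 0 100;0 0 0 0 0 0 100;0 0 0 0 0 0 100;0 0 0 0 0 0 50;0 0 0 0 0 0 50;0 0 0 0 0 0 50;0 0 0 0 0 0 50;0 0 0 0 0 0 50;0 0 0 0 0 0 50",
  "force": 90
}}

```text
time_s: 17.25
eef_pos: [637.7, -186.1, 105.9]
ee_rot: [0.002, -0.184, 0.983, -0.002]
force: [-0.2, -1.8, 6.8]
grip_width: 0.674
grip_force: 98.8
```

>>> {"api": "drive_tool", "payload": {
  "commands": "0 0 0.15 0 0 0 50;0 0 0.3 0 0 0 50;0 0 0.3 0 0 0 50;-0.25 0.092 0 0 0 -0.019 50;-0.25 0.092 0 0 0 -0.019 50;-0.25 0.092 0 0 0 -0.019 50;-0.25 0.092 0 0 0 -0.019 50;-0.25 0.092 0 0 0 -0.019 50;-0.25 0.092 0 0 0 -0.019 50;-0.25 0.092 -0.1 0 0 -0.019 50;-0.25 0.092 -0.2 0 0 -0.019 50;0 0 -0.3 0 0 0 50;0 0 -0.2 0 0 0 50;0 0 0 0 0 0 50;0 0 0 0 0 0 50;0 0 0 0 0 0 50"
}}

```text
time_s: 18.58
eef_pos: [437.6, -112.0, 99.3]
ee_rot: [0.001, -0.125, 0.992, -0.001]
force: [0.2, -0.3, -8.2]
grip_width: 0.673
grip_force: 101.8
```

```bash
python3 - <<'E'
from h import *
np.set_printoptions(precision=2,suppress=True)
s=sense();p=cam('wrist');y=tyaw(s);t=s['eef_pos'];print(t,y,s['force'])
print(refine(p,step(30,30,12,-5),(t[0]+3*np.cos(y),t[1]+3*np.sin(y),y),t[2]-25.5+28))
print(refine(p,rect(-48,78,48),(438.5,-111,.25),15))
cv2.imwrite('pics/w11.png',p['pixels'])
E
```

```text
[ 437.58 -111.98   99.32] 0.25097174091481556 [ 0.23 -0.27 -8.22]
[[  66.64  439.14 -110.03    0.25]
 [  59.54  431.4  -112.01    0.25]
 [  59.08  439.12 -110.05    0.27]
 [  58.07  440.08 -109.79    0.27]
 [  57.5   439.17 -110.      0.23]]
[[  82.94  438.38 -110.52    0.25]
 [  81.91  438.37 -110.52    0.27]
 [  80.49  436.44 -111.01    0.25]
 [  77.9   439.33 -110.25    0.27]
 [  76.6   438.61 -111.49    0.23]]
```

>>> {"api": "drive_tool", "payload": {
  "commands": "-0.01 -0.007 -0.2 0 0 0 50;0 0 -0.2 0 0 0 50;0 0 -0.18 0 0 0 50;0 0 0 0 0 0 50;0 0 0 0 0 0 50;0 0 -0.02 0 0 0 50;0 0 0 0 0 0 50;0 0 0 0 0 0 50"
}}

```text
time_s: 19.3
eef_pos: [436.4, -112.5, 39.0]
ee_rot: [0.001, -0.125, 0.992, -0.001]
force: [0.1, -0.3, -8.5]
grip_width: 0.673
grip_force: 101.7
```

>>> {"api": "drive_tool", "payload": {
  "commands": "0 0 -0.02 0 0 0 50;0 0 0 0 0 0 50;0 0 0 0 0 0 50"
}}

```text
time_s: 19.55
eef_pos: [435.9, -112.3, 36.2]
ee_rot: [0.0, -0.125, 0.992, -0.0]
force: [-1.1, 0.3, -8.9]
grip_width: 0.676
grip_force: 101.8
```

>>> {"api": "drive_tool", "payload": {
  "commands": "0 0 -0.015 0 0 0 50;0 0 0 0 0 0 50;0 0 0 0 0 0 50"
}}

```text
time_s: 19.8
eef_pos: [436.0, -112.4, 34.9]
ee_rot: [0.0, -0.125, 0.992, -0.0]
force: [-3.4, 1.1, 0.1]
grip_width: 0.671
grip_force: 102.8
```

>>> {"api": "drive_tool", "payload": {
  "commands": "0 0 -0.015 0 0 0 50;0 0 0 0 0 0 50;0 0 0 0 0 0 50"
}}

```text
time_s: 20.05
eef_pos: [436.1, -112.4, 34.9]
ee_rot: [0.0, -0.125, 0.992, -0.0]
force: [-10.4, 4.2, 25.8]
grip_width: 0.671
grip_force: 105.3
```

>>> {"api": "drive_tool", "payload": {
  "commands": "0 0 0.02 0 0 0 90;0 0 0 0 0 0 90;0 0 0 0 0 0 90;0 0 0 0 0 0 90;0 0 0.2 0 0 0 95;0 0 0.35 0 0 0 100;0 0 0.35 0 0 0 100;0 0 0.35 0 0 0 100;0 0 0.2 0 0 0 100;0 0 0 0 0 0 100;0 0 0 0 0 0 100"
}}

```text
time_s: 20.97
eef_pos: [436.2, -112.5, 180.5]
ee_rot: [0.001, -0.125, 0.992, -0.001]
force: [-0.3, 1.2, -1.1]
grip_width: 1.0
grip_force: 0.0
```

```bash
python3 - <<'E'
from h import *
np.set_printoptions(precision=2,suppress=True)
p=cam('wrist');print(refine(p,step(30,30,12,-5),(438.2,-110.7,.25),37)[:2])
cv2.imwrite('pics/w12.png',p['pixels'])
E
```

```text
[[ 125.66  437.4  -107.29    0.23]
 [ 123.3   437.47 -107.28    0.21]]
```

>>> {"api": "drive_tool", "payload": {
  "commands": "0.275 -0.079 0 0 0 0.011 100;0.275 -0.079 0 0 0 0.011 100;0.275 -0.079 0 0 0 0.011 100;0.275 -0.079 0 0 0 0.011 100;0.275 -0.079 0 0 0 0.011 100;0.275 -0.079 0 0 0 0.011 100;0.275 -0.079 0 0 0 0.011 100;0.275 -0.079 -0.2 0 0 0.011 100;0 0 -0.2 0 0 0 100;0 0 0 0 0 0 100;0 0 0 0 0 0 100"
}}

```text
time_s: 21.93
eef_pos: [654.9, -175.0, 137.6]
ee_rot: [-0.002, -0.159, 0.987, 0.001]
force: [0.2, -0.4, 1.1]
grip_width: 1.0
grip_force: 0.0
```

```bash
python3 - <<'E'
from h import *
np.set_printoptions(precision=2,suppress=True)
s=sense();p=cam('wrist');print(s['eef_pos'],tyaw(s))
B=refine(p,rect(-52.5,52.5,30),(656,-175,.32),80);print(B)
im=p['pixels'].copy();draw(p,im,rect(-52.5,52.5,30),B[0,1:],80,(0,0,255),(0,0),1)
cv2.imwrite('pics/w13.png',np.hstack([im[150:450,150:490],cv2.imread('pics/w12.png')[150:450,150:490]]))
E
```

```text
[ 654.88 -175.05  137.59] 0.3200902812797928
[[ 109.78  655.21 -175.79    0.32]
 [ 108.83  655.22 -175.8     0.34]
 [  97.65  655.52 -176.74    0.32]
 [  90.    655.56 -176.75    0.34]
 [  89.94  655.49 -176.73    0.3 ]]
```

View pics/w13.png

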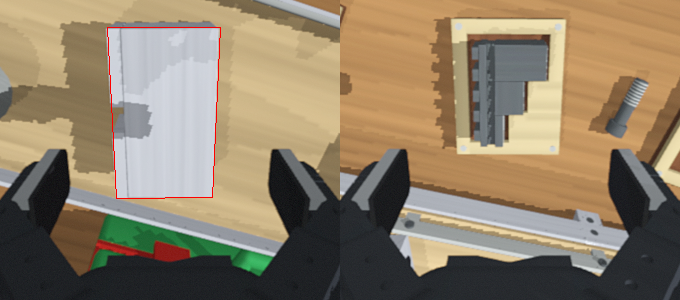

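The large jaw is seated, and the soft jaw's outline matches. Now I grip the soft jaw.

>>> {"api": "drive_tool", "payload": {
  "commands": "0.003 -0.008 -0.2 0 0 0.008 100;0 0 -0.25 0 0 0 100;0 0 -0.2 0 0 0 100;0 0 0 0 0 0 100;0 0 0 0 0 0 100;0 0 0 0 0 0 50;0 0 0 0 0 0 50;0 0 0 0 0 0 50;0 0 0 0 0 0 50;0 0 0 0 0 0 50;0 0 0 0 0 0 50",
  "force": 80
}}

```text
time_s: 22.9
eef_pos: [657.3, -176.8, 78.1]
ee_rot: [0.002, -0.162, 0.987, -0.001]
force: [-1.3, 0.0, 7.6]
grip_width: 0.679
grip_force: 89.4
```

>>> {"api": "drive_tool", "payload": {
  "commands": "0 0 0.2 0 0 0 50;0 0 0.3 0 0 0 50;0 0 0.3 0 0 0 50;0 0 0.2 0 0 0 50;-0.215 0.279 0 0 0 -0.056 50;-0.215 0.279 0 0 0 -0.056 50;-0.215 0.279 0 0 0 -0.056 50;-0.215 0.279 0 0 0 -0.056 50;-0.215 0.279 0 0 0 -0.056 50;-0.215 0.279 0 0 0 -0.056 50;-0.215 0.279 0 0 0 -0.056 50;-0.215 0.279 0 0 0 -0.056 50;-0.215 0.279 0 0 0 -0.056 50;-0.215 0.279 -0.1 0 0 -0.056 50;0 0 -0.3 0 0 0 50;0 0 -0.3 0 0 0 50;0 0 -0.1 0 0 0 50;0 0 0 0 0 0 50;0 0 0 0 0 0 50;0 0 0 0 0 0 50"
}}

```text
time_s: 24.57
eef_pos: [441.9, 102.6, 96.3]
ee_rot: [0.001, 0.057, 0.998, 0.0]
force: [-0.1, -0.6, -5.6]
grip_width: 0.676
grip_force: 89.1
```

```bash
python3 - <<'E'
from h import *
np.set_printoptions(precision=2,suppress=True)
s=sense();p=cam('wrist');y=tyaw(s);t=s['eef_pos'];print(t,y,s['force'])
print(refine(p,rect(-52.5,52.5,30),(t[0],t[1],y),t[2]-28+30))
print(refine(p,rect(-70.5,70.5,48),(439.5,104.5,-.115),15))
cv2.imwrite('pics/w14.png',p['pixels'])
E
```

```text
[441.89 102.63  96.27] -0.11362138216668782 [-0.09 -0.63 -5.56]
[[109.93 436.1  104.8   -0.11]
 [101.81 440.07 104.34  -0.11]
 [ 94.47 435.1  104.91  -0.11]
 [ 94.25 433.12 105.14  -0.11]
 [ 88.24 436.15 105.68  -0.09]]
[[ 82.93 439.3  103.01  -0.14]
 [ 78.67 439.55 105.    -0.09]
 [ 78.2  439.67 105.99  -0.11]
 [ 77.16 439.84 106.98  -0.14]
 [ 77.09 439.16 102.02  -0.14]]
```

View pics/w14.png

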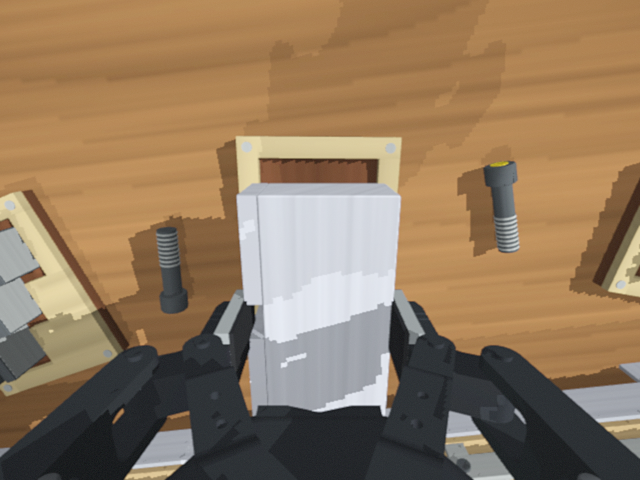

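The picture shows the soft jaw held over its nest: the jaw's front top edge at row 195, columns 240–400, and the nest's front corners at (237,137) and (401,137). I'll convert those to positions.

```bash
python3 - <<'E'
from h import *
p=cam('wrist');y=-.114;u=np.array([np.cos(y),np.sin(y)])
j=ray(p,98.3,[(240,195),(400,195)]);n=ray(p,15,[(237,137),(401,137)])
print(j,np.linalg.norm(j[1]-j[0]),n,np.linalg.norm(n[1]-n[0]))
print('jaw',j.mean(0)+52.5*u,'nest',n.mean(0)+70.5*u, sense()['eef_pos'])
E
```

```text
[[384.80277297  82.1285427 ]
 [391.36732981 139.79833953]] 58.042216296726735 [[364.30037064  65.74566051]
 [375.00955898 160.0208538 ]] 94.88149864053919
jaw [440.24427569 104.99139621] nest [439.69735173 104.86365399] [441.83404162 102.63725402  96.21535223]
```

>>> {"api": "drive_tool", "payload": {
  "commands": "-0.006 -0.003 -0.2 0 0 0 50;0 0 -0.2 0 0 0 50;0 0 -0.15 0 0 0 50;0 0 0 0 0 0 50;0 0 0 0 0 0 50;0 0 -0.02 0 0 0 50;0 0 0 0 0 0 50;0 0 0 0 0 0 50"
}}

```text
time_s: 25.33
eef_pos: [441.1, 102.4, 38.9]
ee_rot: [0.001, 0.057, 0.998, 0.0]
force: [0.3, -0.9, -6.3]
grip_width: 0.679
grip_force: 89.1
```

>>> {"api": "drive_tool", "payload": {
  "commands": "0 0 -0.02 0 0 0 50;0 0 0 0 0 0 50;0 0 0 0 0 0 50"
}}

```text
time_s: 25.58
eef_pos: [441.1, 102.4, 37.1]
ee_rot: [0.001, 0.057, 0.998, -0.0]
force: [-2.1, 1.6, 5.4]
grip_width: 0.676
grip_force: 90.5
```

>>> {"api": "drive_tool", "payload": {
  "commands": "0 0 0 0 0 0 90;0 0 0 0 0 0 90;0 0 0 0 0 0 90;0 0 0 0 0 0 90;0 0 0.2 0 0 0 100;0 0 0.35 0 0 0 100;0 0 0.35 0 0 0 100;0 0 0.4 0 0 0 100;0 0 0.4 0 0 0 100;0 0 0.4 0 0 0 100;0 0 0.4 0 0 0 100;0 0 0 0 0 0 100;0 0 0 0 0 0 100;0 0 0 0 0 0 100"
}}

```text
time_s: 26.75
eef_pos: [440.2, 102.4, 285.2]
ee_rot: [-0.001, 0.057, 0.998, -0.0]
force: [0.7, 0.9, -0.4]
grip_width: 0.997
grip_force: 0.0
```

```bash
python3 - <<'E'
from h import *
p=cam('wrist');q=cam('scene')
a=cv2.resize(p['pixels'],None,fx=.625,fy=.625)
b=cv2.resize(q['pixels'][190:340,120:520],None,fx=2,fy=2)
a=np.pad(a,((0,0),(200,200),(0,0)))
cv2.imwrite('pics/fin.png',np.vstack([a,b]))
print(sense()['force'],sense()['time_s'])
E
```

```text
[-0.10359219  0.3894588   0.07481465] 26.85
```

View pics/fin.png

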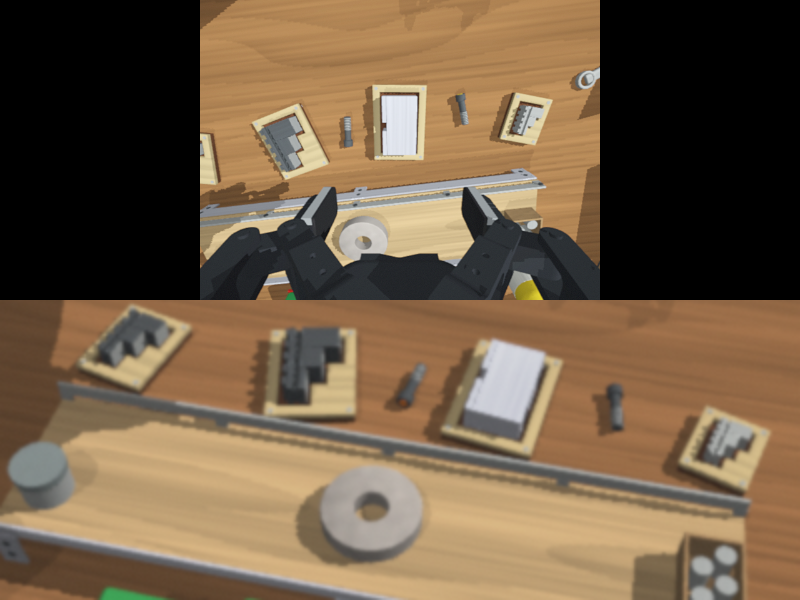

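All four jaws lie flat in their nests (soft at (400,122), large at (290,140), small at (523,118) in the upper picture; medium at (130,345) in the lower). The wheel has not moved and the gripper is clear.

```bash
python3 -c "from rig import *; print(finish_job())"
```

```text
the job is handed in; nothing more can be done
None
```

All four jaws lie flat in their own nests, the wheel was left where it lay, and I handed the job in at about 27 s of the 106 s allowed.

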